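Touch-start a vortex mixer on a sample vial at lowest speed

TASK

Mix the sample vial gently on the vortex mixer: first turn the mixer's speed knob fully anticlockwise to its minimum stop, then pick up the vial that stands on the white tile and set it upright in the mixer's black rubber cup. Push the vial straight down so that the spring-loaded cup sinks about 5 mm, half of its 10 mm travel, and never down onto its bottom stop. The job ends holding: finish with the gripper still holding the vial pressed at that depth, the fingers not touching the mixer, and leave the other things on the bench where they stand.

Things in the scene. Friction and masses are not known exactly. Their poses are not given: they have to be found in the camera images.
- vortex_mixer: vortex mixer, light grey box with a dark foot pan, 172 mm deep (own x) x 127 mm wide (own y), fixed to the bench. Origin: centre of its underside on the bench. Own +x points to its back, +y to its left as seen from the robot, z up. The front part of its top is a dark control panel that climbs towards the back at 20 degrees; the rear part is level, 80 mm above the bench, and carries the cup
- knob_grip (a point): on the axis of the speed knob, 14 mm above the panel, 9 mm below the knob's flat top. The knob is a round black cylinder, 29 mm diameter (33 mm skirt in its lowest 3 mm), 22 mm high, with a white pointer line. The point's z is the knob's axis, pointing out of the panel (tilted 20 degrees from vertical towards the mixer's front); the point turns with the knob
- speed_knob (a joint): angle of the speed knob in rad: 0 = fully anticlockwise, hard stop, minimum speed; grows as the knob turns clockwise (seen looking down on it) to the other stop at 4.71. It stays where it is left; friction torque 0.03 N m. At the start it stands between 0.9 and 2.2
- cup_floor (a point): centre of the inner floor of the rubber cup, 100 mm above the bench at rest; moves down with the cup. The cup is black, round, open upwards, 59 mm outside diameter at the rim; the rim is 13 mm above this point. Inside it narrows like a funnel from 51 mm diameter at the rim to about 40 mm at the flat floor. Its axis is vertical
- mixer_cup (a joint): how far the spring-loaded cup is pressed down, in m: 0 = up at rest, 0.010 = bottom stop. Its spring returns it; pressing force is about 3 N just off rest, 8 N at 5 mm, 13 N at the stop
- vial: sample vial, clear glass with pink contents and a pink push cap; glass body 34 mm diameter from 0 to 73 mm height, cap 24 mm diameter above it up to 94 mm; 60 g or so. Origin: centre of its underside; z up. It stands upright on the white tile and is the only pink vial standing on the bench
- white_tile: flat white tile, 109 x 99 x 10 mm, fixed on the bench; origin: centre of its underside. The vial stands on it within 25 mm of its middle. Further back and left stands a clear upright splash screen (fixed, 157 mm high, its near edge at x = 0.51, y = 0.36, running away from the robot)
- hotplate_stirrer: bystander, fixed: hotplate with a red front panel, 270 mm deep x 214 mm wide, round plate on top 128 mm above the bench; origin: on the bench under its middle. A glass bottle stands on its plate, its top 236 mm above the bench: carry the vial round the front or well above
- amber_bottle: bystander: small brown bottle with black cap, 48 mm diameter, 94 mm high, loose; origin: centre of its underside
- dropper_bottle: bystander: brown dropper bottle with rubber bulb, 53 mm diameter, 124 mm high, loose; origin: centre of its underside
- timer: bystander: white timer with three buttons, 58 x 66 x 20 mm, loose, lying flat; origin: centre of its underside
- marker: bystander: white and blue marker pen, 134 mm long, 16 mm thick, loose, lying flat; origin: centre of its underside
- forceps: bystander: steel forceps, 128 mm long, 8 mm high, loose, lying flat; origin: centre of its underside
There are look-alikes about, which are no part of the job. There is more than one size of the vial; the one meant has the size given above.

How it is judged (in metres and radians):
On the way, in this order (a step that is already met when the one before it is completed fails the run):
1. the speed knob is turned to its minimum stop (within 0.10 rad) while the vial still stands on the tile (value of joint speed_knob below 0.1 rad and distance of vial from where it was at the start of the episode below 0.02 m), for 0.2 s.
2. the vial is picked up: lifted at least 40 mm, held by the fingers (height (world z) of vial above 0.05 m and contact force between the fingers and vial above 1 N), for 0.2 s.
At the end, for the whole second after the job is handed in: speed knob at its minimum stop (within 0.10 rad); vial upright (0.10 rad) and still on the cup's floor (within 3 mm in height, 5 mm sideways), gripped (TCP under 100 mm above its underside), pressing the cup 3.0 to 7.5 mm down with over 3 N; neither fingers nor arm touch the mixer (value of joint speed_knob below 0.1 rad and value of joint mixer_cup between 0.003 and 0.0075 m and contact force between vial and vortex_mixer above 3 N and contact force between the fingers and vial above 2 N and contact force between each of the arm, the fingers and vortex_mixer below 0.5 N and z of the grasp point in the frame of vial below 0.1 m and horizontal distance between vial and cup_floor below 0.005 m and z of vial in the frame of cup_floor below 0.003 m and angle between vial's own z axis and vertical below 0.1 rad and linear speed of vial below 0.01 m/s); the arm keeps its last pose, push and grip.
It fails at once if the cup is driven onto its bottom stop (pressed more than 9.2 mm) (value of joint mixer_cup above 0.0092 m).
It fails at once if the vial is tipped over or laid down (tilted more than 0.6 rad) (angle between vial's own z axis and vertical above 0.6 rad).
It fails at once if another thing on the bench is moved more than 20 mm (distance of any of amber_bottle, dropper_bottle, timer, marker, forceps from where it was at the start of the episode above 0.02 m).
It fails at once if the amber or dropper bottle is tipped over (angle between any of amber_bottle, dropper_bottle's own z axis and vertical above 0.5 rad).
It also fails if it takes over 72 s, if anything falls off the work surface, if the arm or the gripper's body presses on something with over 40 N, if the wrist force passes 120 N, or if a joint passes its speed limit or range.

ROBOT

A 6-joint arm with a two-finger parallel gripper is mounted at the origin on a cart in front of the work surface, level with it; the furniture and walls round the work are solid. World frame = base frame: x ahead of the robot, y to its left, z up, the work surface at z = 0. Lengths are in m, angles in degrees, forces in N, time in s.
With the tool pointing down it reaches from about 0.25 to 0.85 m from the base axis. Payload 12.5 kg.
Tool frame: the origin (TCP) lies between the finger pads, 19 mm behind the fingertips; this is the grasp point; z points along the fingers, y is the line along which they close (so a half turn about z gives the same grasp; the last joint's range is limited). The gripper opens to 93 mm and grips with 3 to 60 N. Pads are 15 mm wide; open, the fingers measure 128 mm over their backs; the gripper's body (75 mm by 188 mm) begins 65 mm behind the grasp point.
Start: joints at [68.606, 20.094, 94.641, -0, 65.266, -4.847], TCP at [0.157, 0.527, 0.237] pointing down, gripper open.
Joint ranges: [-157.81, 157.81], [-45, 120.19], [0.68, 151.7], [-89.99, 269.99], [4.06, 180], [-164.3, 164.3]. Speed limits (degrees/s): [127.2, 127.2, 159.86, 180, 180, 180].

INTERFACE

Orientations are given as [roll, pitch, yaw] about the fixed x, y, z axes, in that order (R = Rz(yaw) Ry(pitch) Rx(roll)).
In Python, from cell import * gives the robot as it stands.
- The arm moves only by the shell command python3 -m crank 'ROWS' [FORCE]. ROWS is a JSON object of lists of equal length, an entry for each row: "delta_pos": the shift along the tool's x, y, z scaled (see below), a list of three; "turn": the turn, a rotation vector about the tool's x, y, z scaled (see below), a list of three; "gripper": the opening, from 0 (shut) to 1 (fully open). In form: {"delta_pos": [[x, y, z], ...], "turn": [[rx, ry, rz], ...], "gripper": [gripper, ...]}. A call has 1 to 5 rows; each row shifts and turns the commanded pose from where the row before left it, along the tool's axes as they then stand; what a row does not reach is not made up. The controller multiplies each number of a shift by 25 cm and each number of a turn by 0.5 rad. A row lasts 1/8 s, in which the tool goes at most 62.5 mm and 10.7 degrees, less where a joint would pass 70% of its speed; a pose out of reach is approached as far as the arm can. A call with a number of a shift or a turn outside -1 to 1 is refused whole. A call with a gripper value outside its range is refused whole. The fingers move at their own pace and stop on an object; FORCE is the grip in N (left out, the last holds). Time passes only in rows, so rows that do not move let the fingers close. It gives the time, the measured TCP pose, the force, the opening and the grip force at its end, in the units of the state.
- get_state(): the state, without advancing time (a new reading comes with each control period).
- camera(name): name is "scene" or "top" or "wrist"; returns a dict with "color" (384x512x3 uint8, red, green, blue), "range_z" (384x512 float32, m along the optical axis (not along the pixel's ray), 0 where there is no reading), "fx", "fy", "cx", "cy" (pixels), "k1" (the pictures are not rectified: a ray, as slopes to the right and down, at radius r is drawn at 1 + k1 r^2 times it, then the intrinsics apply), "R" (3x3) and "t" (3): a world point X has camera coordinates R X + t. Camera axes: x right, y down, z forward; pixel columns grow to the right and rows downward; lengths in m; the calibration is good to about 2 mm. A picture is of the moment at which its call begins.
- hand_in(): hands the job in; it is judged then, once.
The state is a dict: "time": time; "q": joint angles; "dq": joint speeds; "joint_efforts": joint torques, N m; "position": TCP position; "tool_rot": TCP orientation; "force": force on the tool from outside, world axes, zero at the start; "ft_torque": the same for the moment, N m; "gripper_width": finger opening in m; "grasp_force": force on a finger pad.
Only numpy, scipy, OpenCV 4.12 (cv2) and the standard library are available. Lean on these libraries where they do the work, as an engineer would, in place of code of your own. Each camera call takes 0.05 s, during which the arm holds its last target. There are 200 camera calls.

## Working session

There is one attempt and no reset: what is moved stays moved. The work goes in short steps, Python scripts to look and compute and a shell command to move; the robot and the scene stay as the last step left them, time stands still between calls to the robot, and variables do not carry over. Pictures are saved under pics/ and viewed, at most 10 in all, crops included, and the job is handed in when it is done.

```bash
mkdir -p pics; cat > h.py <<'E'
from cell import *
import numpy as np, cv2
from scipy.spatial.transform import Rotation as Ro
def cloud(c):
    h,w=c["range_z"].shape
    v,u=np.mgrid[:h,:w].astype(np.float64)
    K=np.array([[c["fx"],0,c["cx"]],[0,c["fy"],c["cy"]],[0,0,1]])
    p=cv2.undistortPoints(np.stack([u.ravel(),v.ravel()],1)[:,None],K,np.array([c["k1"],0,0,0,0.]))[:,0]
    z=c["range_z"].ravel().astype(float)
    X=np.c_[p*z[:,None],z]
    return ((X-np.array(c["t"]))@np.array(c["R"])).reshape(h,w,3)
def save(n,im): cv2.imwrite("pics/"+n,cv2.cvtColor(im,cv2.COLOR_RGB2BGR))
E
python3 - <<'E'
from h import *
ims=[camera(n) for n in("scene","top")]
for n,c in zip(("scene","top"),ims):
    np.save(n+".npy",c,allow_pickle=True); save(n+".png",c["color"]); print(n,c["fx"],np.round(-np.array(c["R"]).T@c["t"],3))
print(get_state())
E
```

```text
scene 376.9599462252407 [ 0.036 -0.603  0.917]
top 409.8135866565478 [0.367 0.182 1.419]
{'time': 0.1, 'q': array([ 6.86056763e+01,  2.01212385e+01,  9.46713247e+01,  4.17396973e-04,
        6.52672507e+01, -4.84827871e+00]), 'dq': array([-0.007035  , -0.03950114,  0.01480716, -0.00015955,  0.12486487,
       -0.01009415]), 'joint_efforts': array([ 1.94489226e-04, -4.98031318e+01, -2.85705167e+01,  7.00514554e-02,
        2.38972268e-02, -3.44243256e-05]), 'position': array([0.15651218, 0.52696572, 0.23696837]), 'tool_rot': array([-1.79940432e+02, -5.43288406e-03,  1.63453777e+02]), 'force': array([-0.04136828, -0.09819292,  0.53862945]), 'ft_torque': array([-0.00188783, -0.04548078,  0.0246538 ]), 'grasp_force': 0.0, 'gripper_width': 0.09305187768420196}
```

View pics/scene.png

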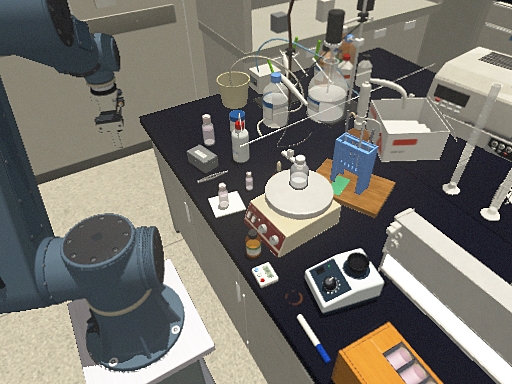

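View pics/top.png

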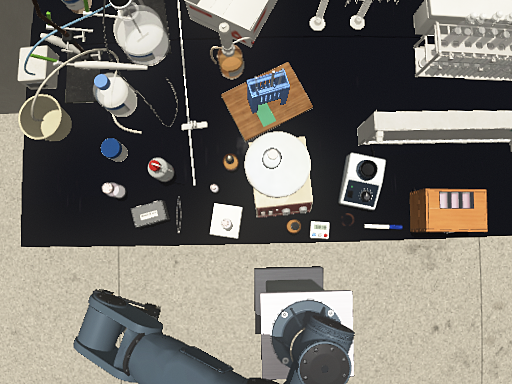

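Scene: the arm is at the left, the mixer is at scene (343,280) / top (362,180), and the tile is at scene (225,203) / top (226,221). The pink vial candidates in scene pixels are (223,196) on the tile, (208,130) larger at the back, (249,181) small, and (400,360) in the orange rack. The one on the tile fits the description. I'll confirm it in a crop and measure.

```bash
python3 - <<'E'
from h import *
S=np.load("scene.npy",allow_pickle=True).item();T=np.load("top.npy",allow_pickle=True).item()
a=cv2.resize(S["color"][160:230,185:275],(540,420),interpolation=3)[:, :400]
b=cv2.resize(T["color"][145:215,330:396],(396,420),interpolation=3)
save("crop1.png",np.hstack([a,b]))
P=cloud(T);Q=cloud(S)
def pr(n,P,m): 
    p=P[m]; print(n,m.sum(),p.mean(0).round(4),p.min(0).round(3),p.max(0).round(3),np.median(p,0).round(4))
def win(P,u0,u1,v0,v1):
    m=np.zeros(P.shape[:2],bool);m[v0:v1,u0:u1]=1;return m
w=win(P,205,248,200,242); C=T["color"].astype(int)
pr("tile",P,w&(abs(P[...,2]-.01)<.004)&(C.min(2)>140))
pr("vialtop T",P,w&(P[...,2]>.09))
wS=win(Q,210,236,178,212);pr("vial S",Q,wS&(Q[...,2]>.03)); pr("cap S",Q,wS&(Q[...,2]>.09))
w=win(P,335,395,145,215);
pr("mix level",P,w&(abs(P[...,2]-.08)<.004)); pr("rim",P,w&(P[...,2]>.108)&(P[...,2]<.13))
pr("all",P,w&(P[...,2]>.03))
for n,u,v in(("cup",366,169),("knob",361,193)): print(n,P[v,u])
for n,u,v in(("hot",277,163),("bottle",270,156),("amber",294,226),("timer",319,230),("marker",383,227),("dropper",230,161)): print(n,P[v,u].round(3))
# mixer footprint
m=(w&(P[...,2]>.03)&(P[...,2]<.3)).astype(np.uint8)
r=cv2.minAreaRect((P[m>0][:,:2]*1000).astype(np.float32));print(r)
E
```

```text
tile 626 [0.4048 0.2755 0.0096] [0.344 0.22  0.006] [0.463 0.329 0.014] [0.4085 0.2769 0.0094]
vialtop T 54 [0.3892 0.2599 0.2724] [0.367 0.182 0.095] [0.404 0.283 1.419] [0.3914 0.2701 0.1021]
vial S 189 [0.3795 0.235  0.092 ] [ 0.036 -0.603  0.032] [0.408 0.275 0.917] [0.3876 0.2564 0.0716]
cap S 49 [0.3545 0.1738 0.1838] [ 0.036 -0.603  0.09 ] [0.403 0.275 0.917] [0.3886 0.2608 0.1024]
mix level 617 [ 0.5524 -0.1931  0.0795] [ 0.456 -0.264  0.076] [ 0.615 -0.135  0.084] [ 0.5536 -0.1851  0.0794]
rim 78 [ 0.5575 -0.2022  0.1119] [ 0.528 -0.227  0.108] [ 0.585 -0.169  0.118] [ 0.5582 -0.2053  0.112 ]
all 1986 [ 0.5191 -0.1813  0.0894] [ 0.367 -0.264  0.03 ] [0.616 0.182 1.419] [ 0.52   -0.1836  0.0756]
cup [ 0.55681302 -0.19357483  0.10149122]
knob [ 0.48161837 -0.18362728  0.06251218]
hot [0.567 0.104 0.193]
bottle [0.582 0.126 0.235]
amber [0.377 0.048 0.095]
timer [ 0.362 -0.045  0.017]
marker [ 0.366 -0.269  0.014]
dropper [0.595 0.251 0.087]
((527.4632568359375, -192.8788604736328), (126.48365783691406, 183.39454650878906), 78.62691497802734)
```

View pics/crop1.png

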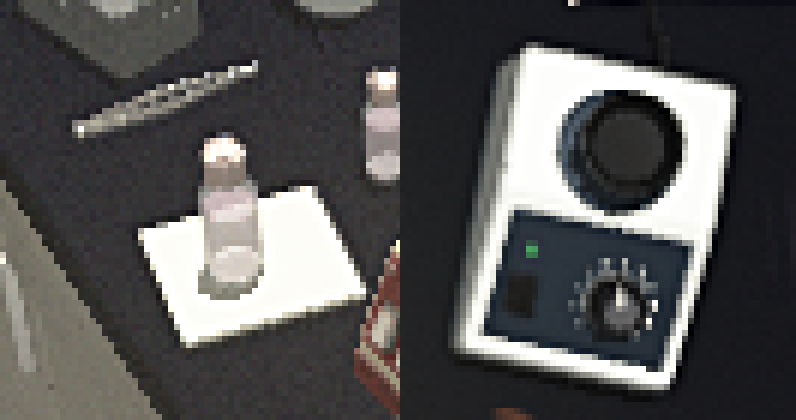

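The crop shows the vial on the tile with a full-size pink cap, and the small one beside it at right. That confirms the target. The knob sits on the panel at about top px (366,196) with its pointer towards the back. Next I'll refine the geometry.

```bash
python3 - <<'E'
from h import *
from scipy.optimize import least_squares
S=np.load("scene.npy",allow_pickle=True).item();T=np.load("top.npy",allow_pickle=True).item()
P=cloud(T);Q=cloud(S)
def circ(p,r=None):
    f=lambda a:np.hypot(p[:,0]-a[0],p[:,1]-a[1])-(a[2] if r is None else r)
    s=least_squares(f,[*p[:,:2].mean(0),.02],loss="soft_l1",f_scale=.002);return s.x.round(4)
for n,X in(("T",P),("S",Q)):
    near=lambda x,y,d:np.hypot(X[...,0]-x,X[...,1]-y)<d
    m=near(.39,.265,.03)&(X[...,2]>.093)&(X[...,2]<.115); p=X[m]; print(n,"cap",len(p),p.mean(0).round(4),(p.min(0)+p.max(0))/2)
    m=near(.39,.265,.03)&(X[...,2]>.03)&(X[...,2]<.075); p=X[m]; print(n,"body",len(p),p.mean(0).round(4))
    m=near(.557,-.2,.05)&(X[...,2]>.107)&(X[...,2]<.12); p=X[m]; print(n,"rim",len(p),circ(p),(p.min(0)+p.max(0))/2)
    m=near(.557,-.2,.02)&(X[...,2]>.09)&(X[...,2]<.106); print(n,"floor",X[m].mean(0).round(4))
# mixer yaw from level top white points, and panel frame
C=T["color"].astype(int)
m=(abs(P[...,2]-.08)<.004)&(abs(P[...,0]-.54)<.1)&(abs(P[...,1]+.19)<.09)&(C.min(2)>150)
r=cv2.minAreaRect((P[m][:,:2]*1000).astype(np.float32));print("level",r,cv2.boxPoints(r))
# panel plane fit: dark blue pts
for n,X in(("T",P),("S",Q)):
    m=(abs(X[...,0]-.475)<.05)&(abs(X[...,1]+.185)<.06)&(X[...,2]>.03)&(X[...,2]<.12)
    p=X[m]
    best=None
    rng=np.random.default_rng(0)
    for _ in range(800):
        a=p[rng.choice(len(p),3,False)];nn=np.cross(a[1]-a[0],a[2]-a[0]);nn/=np.linalg.norm(nn)+1e-12;nn*=np.sign(nn[2])
        if abs(np.degrees(np.arccos(nn[2]))-20)>4: continue
        k=(abs((p-a[0])@nn)<.002)
        if best is None or k.sum()>best.sum(): best=k
    c=p[best].mean(0);nn=np.linalg.svd(p[best]-c)[2][2];nn*=np.sign(nn[2])
    print(n,"panel n",nn.round(3),"tilt",np.degrees(np.arccos(nn[2])).round(1),"az",np.degrees(np.arctan2(nn[1],nn[0])).round(1),"c",c.round(3))
    h=(p-c)@nn; k=(h>.017)&(h<.027)&(p[:,0]<.51); kp=p[k]; print("knobtop",k.sum(),kp.mean(0).round(4),((kp.min(0)+kp.max(0))/2).round(4),np.median(h[k]))
E
```

```text
T cap 47 [0.3925 0.2716 0.1016] [0.3930941  0.27171997 0.10167858]
T body 35 [0.392  0.2668 0.066 ]
T rim 86 [ 0.5557 -0.199   0.027 ] [ 0.55652127 -0.19829836  0.11231936]
T floor [ 0.5571 -0.1999  0.0987]
S cap 41 [0.391  0.2623 0.1012] [0.39187684 0.26410905 0.09962709]
S body 113 [0.3882 0.2556 0.0548]
S rim 137 [ 0.5562 -0.2043  0.0264] [ 0.55725406 -0.20467607  0.11174425]
S floor [ 0.5585 -0.1993  0.1006]
level ((541.787841796875, -194.34080505371094), (120.67098999023438, 127.96492004394531), 78.2303695678711) [[ 466.8435  -240.35683]
 [ 592.11804 -266.45874]
 [ 616.7322  -148.32478]
 [ 491.45764 -122.22287]]
T panel n [-0.341  0.068  0.938] tilt 20.3 az 168.8 c [ 0.482 -0.185  0.063]
knobtop 65 [ 0.4698 -0.1954  0.0835] [ 0.4696 -0.1956  0.0821] 0.023056065623440612
S panel n [-0.324  0.069  0.944] tilt 19.3 az 168.0 c [ 0.482 -0.192  0.065]
knobtop 100 [ 0.4671 -0.2015  0.0848] [ 0.4677 -0.2004  0.0845] 0.022729730279086764
```

```bash
cat >> h.py <<'E'
N=np.array([-np.sin(np.radians(20))*np.cos(np.radians(11.6)),np.sin(np.radians(20))*np.sin(np.radians(11.6)),np.cos(np.radians(20))])
def Rt(n,az):
    z=-np.array(n);y=np.array([np.cos(np.radians(az)),np.sin(np.radians(az)),0]);y-=z*(y@z);y/=np.linalg.norm(y)
    return np.c_[np.cross(y,z),y,z]
def Rc(s): return Ro.from_euler("xyz",s["tool_rot"],degrees=True).as_matrix()
def plan(pos,R=None,nt=0):
    "shift first (in present tool axes), then turn"
    s=get_state();R0=Rc(s);d=R0.T@(np.array(pos)-s["position"])
    n=int(np.ceil(np.linalg.norm(d)/.055));print("pos",s["position"].round(4),"shift mm",(d*1e3).round(1),"rows",n,"each",(d/.25/max(n,1)).round(3))
    if R is not None:
        r=Ro.from_matrix(R0.T@R).as_rotvec();n=int(np.ceil(np.degrees(np.linalg.norm(r))/10))
        print("turn deg",np.degrees(r).round(1),"rows",n,"each",(r/.5/max(n,1)).round(3))
E
python3 - <<'E'
from h import *
k=np.array([.469,-.197,.083])
print((k+.09*N).round(3)); plan(k+.09*N+[0,0,.06],Rt(N,-60))
E
```

```text
[ 0.439 -0.191  0.168]
pos [0.1565 0.527  0.237 ] shift mm [-475.1 -607.6   10. ] rows 15 each [-0.127 -0.162  0.003]
turn deg [-24.3  -7.6 133.5] rows 14 each [-0.061 -0.019  0.333]
```

```bash
M='python3 -m crank'
for i in 1 2 3; do python3 -m crank '{"delta_pos":[[-0.127,-0.162,0.003],[-0.127,-0.162,0.003],[-0.127,-0.162,0.003],[-0.127,-0.162,0.003],[-0.127,-0.162,0.003]],"turn":[[0,0,0],[0,0,0],[0,0,0],[0,0,0],[0,0,0]],"gripper":[0.5,0.5,0.5,0.5,0.5]}' | tail -1; done
for i in 1 2; do python3 -m crank '{"delta_pos":[[0,0,0],[0,0,0],[0,0,0],[0,0,0],[0,0,0]],"turn":[[-0.061,-0.019,0.333],[-0.061,-0.019,0.333],[-0.061,-0.019,0.333],[-0.061,-0.019,0.333],[-0.061,-0.019,0.333]],"gripper":[0.5,0.5,0.5,0.5,0.5]}' | tail -1; done
python3 -m crank '{"delta_pos":[[0,0,0],[0,0,0],[0,0,0],[0,0,0],[0,0,0]],"turn":[[-0.061,-0.019,0.333],[-0.061,-0.019,0.333],[-0.061,-0.019,0.333],[-0.061,-0.019,0.333],[0,0,0]],"gripper":[0.5,0.5,0.5,0.5,0.5]}'
python3 - <<'E'
from h import *
k=np.array([.469,-.197,.083])
plan(k+.09*N,Rt(N,-60)); print(get_state()["q"].round(1),get_state()["gripper_width"])
c=camera("wrist");np.save("w1.npy",c,allow_pickle=True);save("w1.png",c["color"])
X=cloud(c);p=X[(abs(X[...,0]-.475)<.05)&(abs(X[...,1]+.19)<.06)&(X[...,2]>.03)&(X[...,2]<.12)]
h=(p-k)@N
for lo,hi in((-.026,-.019),(-.004,.004)):
    m=(abs(h-(lo+hi)/2)<(hi-lo)/2)&(p[:,0]<.5); q=p[m]; print(m.sum(),q.mean(0),(q.min(0)+q.max(0))/2,np.median(h[m]))
m=(abs(h)<.005)&(np.hypot(*(p-k)[:,:2].T)<.025);print("hull",cv2.minEnclosingCircle((p[m][:,:2]*1e3).astype(np.float32)))
m=(X[...,2]>.107)&(X[...,2]<.12)&(np.hypot(X[...,0]-.557,X[...,1]+.2)<.045);print("rim",m.sum(),cv2.minEnclosingCircle((X[m][:,:2]*1e3).astype(np.float32)))
E
```

```text
grasp_force: 0.0
grasp_force: 0.0
grasp_force: 0.0
grasp_force: 0.0
grasp_force: 0.0
time: 3.85
position: [0.4399, -0.1904, 0.226]
tool_rot: [166.9, -15.3, 30.1]
force: [1.1, -0.0, 0.3]
gripper_width: 0.0464
grasp_force: 0.0
pos [ 0.4399 -0.1904  0.226 ] shift mm [-16.6 -12.9  54.5] rows 2 each [-0.033 -0.026  0.109]
turn deg [ 0.  -0.1  0. ] rows 1 each [ 0.    -0.004  0.001]
[-32.9   5.5 117.8  11.7  38.4  20.8] 0.0464404983305433
5943 [ 0.4691174  -0.18870317  0.05973876] [ 0.46377123 -0.19002009  0.05970859] -0.02113776557298877
766 [ 0.46915132 -0.19881404  0.08524419] [ 0.46904029 -0.19930729  0.08470936] 0.0021479721371311915
hull ((469.564697265625, -199.47525024414062), 15.266814231872559)
rim 1187 ((557.8654174804688, -203.2128143310547), 29.207134246826172)
```

View pics/w1.png

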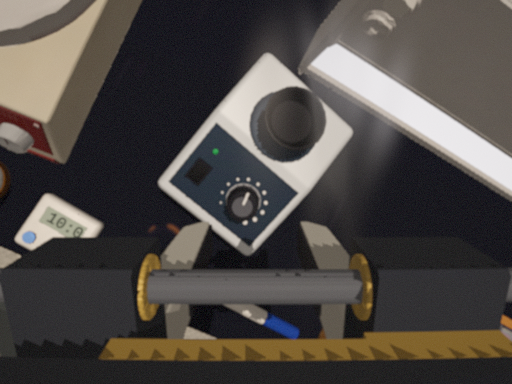

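The wrist view shows the knob at (241,203) with its dial ring and the cup at (293,122). The knob's top centre is (0.469,-0.199,0.085), 23 mm above the panel as it should be. Now I'll go in along the knob axis.

```bash
python3 - <<'E'
from h import *
k=np.array([.4692,-.199,.0845]); R=Rc(get_state())
plan(k+.05*N); print((R.T@(-.0475*N)/.25).round(3))
E
```

```text
pos [ 0.44   -0.1905  0.2261] shift mm [-17.1 -11.   93.4] rows 2 each [-0.034 -0.022  0.187]
[-0.    0.    0.19]
```

```bash
python3 -m crank '{"delta_pos":[[-0.023,-0.015,0.125],[-0.023,-0.015,0.125],[-0.022,-0.014,0.124],[0,0,0],[0,0,0]],"turn":[[0,0,0],[0,0,0],[0,0,0],[0,0,0],[0,0,0]],"gripper":[0.5,0.5,0.5,0.5,0.5]}'
python3 -m crank '{"delta_pos":[[0,0,0.05],[0,0,0.05],[0,0,0.05],[0,0,0.04],[0,0,0]],"turn":[[0,0,0],[0,0,0],[0,0,0],[0,0,0],[0,0,0]],"gripper":[0.5,0.5,0.5,0.5,0.5]}'
python3 - <<'E'
from h import *
k=np.array([.4692,-.199,.0845]); plan(k+.0015*N,Rt(N,-60))
E
```

```text
time: 4.53
position: [0.453, -0.196, 0.1324]
tool_rot: [166.8, -15.4, 30.1]
force: [-0.6, -1.1, 0.3]
gripper_width: 0.0466
grasp_force: 0.0
time: 5.15
position: [0.4685, -0.1988, 0.086]
tool_rot: [166.9, -15.3, 30.0]
force: [0.2, -0.2, 1.2]
gripper_width: 0.0469
grasp_force: 0.0
pos [ 0.4685 -0.1988  0.086 ] shift mm [0.1 0.2 0.1] rows 1 each [0.    0.001 0.   ]
turn deg [-0.  -0.1 -0.1] rows 1 each [-0.001 -0.003 -0.002]
```

```bash
python3 -m crank '{"delta_pos":[[0,0,0],[0,0,0],[0,0,0],[0,0,0],[0,0,0]],"turn":[[0,0,0],[0,0,0],[0,0,0],[0,0,0],[0,0,0]],"gripper":[0,0,0,0,0]}' 15 | tail -3
for i in 1 2; do python3 -m crank '{"delta_pos":[[0,0,0],[0,0,0],[0,0,0],[0,0,0],[0,0,0]],"turn":[[0,0,-0.32],[0,0,-0.32],[0,0,-0.32],[0,0,-0.32],[0,0,-0.32]],"gripper":[0,0,0,0,0]}' ; python3 -c "
from h import *;s=get_state();print(s['q'].round(1),s['ft_torque'].round(3),(Rc(s).T@s['ft_torque']).round(3))";done
```

```text
force: [-2.4, 6.5, 3.1]
gripper_width: 0.0285
grasp_force: 15.0
time: 6.4
position: [0.4671, -0.1972, 0.0863]
tool_rot: [160.2, -1.6, 74.6]
force: [-7.8, 8.8, 7.0]
gripper_width: 0.0289
grasp_force: 15.0
[-31.7  23.2 120.4  21.8  18.9 -35.7] [1.268 1.331 0.345] [1.628 0.921 0.013]
time: 7.02
position: [0.4659, -0.1973, 0.0859]
tool_rot: [164.9, 12.9, 118.5]
force: [-18.6, 2.8, 8.9]
gripper_width: 0.0285
grasp_force: 15.0
[-31.8  23.2 120.5  21.7  18.9 -81.5] [ 0.082  2.993 -0.222] [2.576 1.541 0.043]
```

```bash
python3 -c "
from h import *;s=get_state();R=Rc(s);print((R.T@s['force']).round(1)); print((R.T@np.array([-.003,.001,-.001])/.25).round(4))"
```

```text
[  9.1 -11.6 -14.8]
[ 0.0099 -0.0088 -0.0005]
```

```bash
python3 -m crank '{"delta_pos":[[0.008,-0.008,-0.004],[0,0,0],[0,0,0],[0,0,0],[0,0,0]],"turn":[[0,0,-0.2],[0,0,-0.3],[0,0,-0.3],[0,0,0],[0,0,0]],"gripper":[0,0,0,0,0]}'
python3 - <<'E'
from h import *
s=get_state();R=Rc(s);print(s['q'].round(1),(R.T@s['force']).round(1),(R.T@s['ft_torque']).round(3))
c=camera("wrist");save("w2.png",cv2.resize(c["color"][150:384,130:400],(540,468)))
E
```

```text
time: 7.65
position: [0.4651, -0.1977, 0.0863]
tool_rot: [170.9, 17.9, 141.2]
force: [-0.9, 1.0, -9.8]
gripper_width: 0.0281
grasp_force: 15.0
[ -31.9   23.1  120.8   22.1   18.6 -104.4] [ 4.3 -1.2  8.8] [ 0.416  0.881 -0.014]
```

View pics/w2.png

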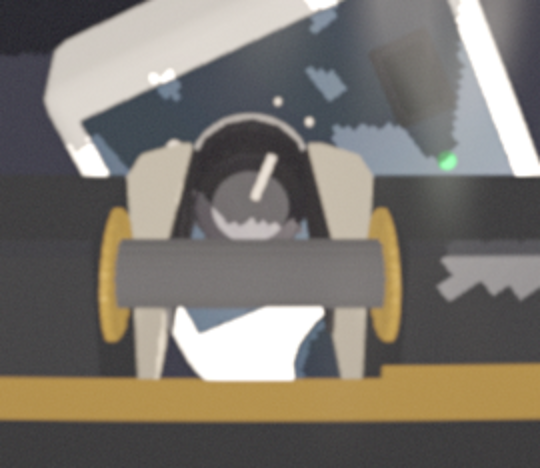

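The knob is gripped and the pointer, at crop (263,177), has turned with the tool without slipping. I feel no stop torque yet, so I'll keep turning.

```bash
for i in 1 2; do python3 -m crank '{"delta_pos":[[0,0,0],[0,0,0],[0,0,0],[0,0,0],[0,0,0]],"turn":[[0,0,-0.15],[0,0,-0.15],[0,0,-0.15],[0,0,-0.15],[0,0,0]],"gripper":[0,0,0,0,0]}'
python3 - <<'E'
from h import *
s=get_state();R=Rc(s);print(s['q'].round(1),(R.T@s['force']).round(1),(R.T@s['ft_torque']).round(3))
E
done
```

```text
time: 8.32
position: [0.4663, -0.1986, 0.0873]
tool_rot: [176.9, 20.0, 159.3]
force: [2.3, -0.2, -3.9]
gripper_width: 0.0287
grasp_force: 15.0
[ -31.9   23.   120.7   22.1   18.5 -121.6] [-0.8  0.4  4.4] [0.186 0.139 0.056]
time: 8.95
position: [0.4663, -0.1986, 0.0874]
tool_rot: [-176.9, 20.0, 177.5]
force: [1.2, -0.9, 0.2]
gripper_width: 0.0288
grasp_force: 15.0
[ -31.9   23.   120.7   22.1   18.5 -138.8] [-1.2 -0.9  0.3] [-0.004  0.128  0.064]
```

```bash
python3 -m crank '{"delta_pos":[[0,0,0],[0,0,0],[0,0,0],[0,0,-0.15],[0,0,-0.2]],"turn":[[0,0,0],[0,0,0],[0,0,0],[0,0,0],[0,0,0]],"gripper":[0.5,0.5,0.5,0.5,0.5]}'
python3 -m crank '{"delta_pos":[[0,0,-0.1],[0,0,0],[0,0,0]],"turn":[[0,0,0],[0,0,0],[0,0,0]],"gripper":[0.5,0.5,0.5]}'
python3 - <<'E'
from h import *
c=camera("wrist");save("w3.png",cv2.resize(c["color"],(800,600)))
E
```

```text
time: 9.57
position: [0.4355, -0.192, 0.1692]
tool_rot: [-176.9, 19.8, 177.7]
force: [0.4, 0.5, 0.0]
gripper_width: 0.0463
grasp_force: 0.0
time: 9.95
position: [0.4278, -0.1904, 0.1917]
tool_rot: [-176.9, 19.8, 177.7]
force: [1.0, -0.3, -0.6]
gripper_width: 0.0468
grasp_force: 0.0
```

View pics/w3.png

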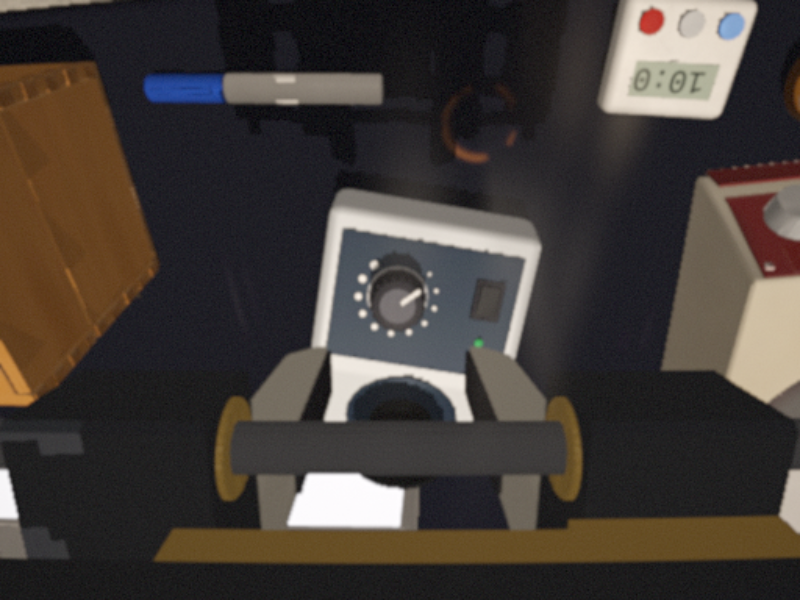

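The knob is at (398,300) with the pointer near the first (small) dot at (430,273). I'll measure its angle in the panel plane.

```bash
python3 - <<'E'
from h import *
c2=camera("wrist");np.save("w3.npy",c2,allow_pickle=True)
c1=np.load("w1.npy",allow_pickle=True).item()
k=np.array([.4692,-.199,.0845])
ex=np.array([np.cos(np.radians(-11.6)),np.sin(np.radians(-11.6)),0]);ex-=N*(ex@N);ex/=np.linalg.norm(ex);ey=np.cross(N,ex)
for n,c in(("w1",c1),("w3",c2)):
    K=np.array([[c["fx"],0,c["cx"]],[0,c["fy"],c["cy"]],[0,0,1]])
    g=np.linspace(-.025,.025,300);A,B=np.meshgrid(g,g[::-1])  # A: right(-ey), B: back(+ex)
    ims=[]
    for off in(0,-.0225):
        X=(k+off*N)+A[...,None]*(-ey)+B[...,None]*ex
        uv=cv2.projectPoints(X.reshape(-1,1,3),cv2.Rodrigues(np.array(c["R"]))[0],np.array(c["t"]),K,np.array([c["k1"],0,0,0,0.]))[0].reshape(300,300,2).astype(np.float32)
        ims.append(cv2.remap(c["color"],uv[...,0].copy(),uv[...,1].copy(),1))
    save(n+"rect.png",np.hstack(ims))
save("rect.png",np.vstack([cv2.imread("pics/w1rect.png")[...,::-1],cv2.imread("pics/w3rect.png")[...,::-1]]))
E
```

```text
(no output)
```

View pics/rect.png

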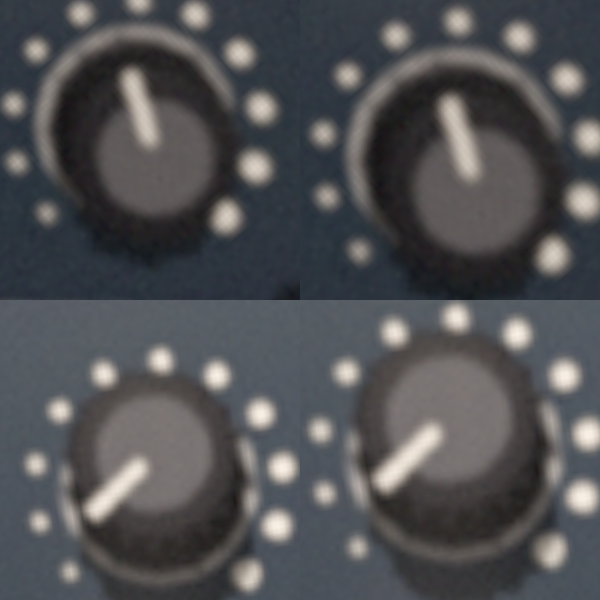

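The rectified views show the pointer went from 15° left of 12 o'clock (about 2.09 rad) to exactly 7:30, on the first dot. The knob is at its minimum stop. Next is the vial.

```bash
python3 - <<'E'
from h import *
plan([.34,-.19,.27],Rt([0,0,1],0))
s=get_state();R=Rt([0,0,1],0)
print((R.T@(np.array([.34,.27,.27])-[.34,-.19,.27])/.25/9).round(3))
print(R.T@(np.array([.05,0,0])/.25))
E
```

```text
pos [ 0.4277 -0.1903  0.1914] shift mm [  55.8   -8.8 -103.4] rows 3 each [ 0.074 -0.012 -0.138]
turn deg [12.7 18.1 86.2] rows 9 each [0.049 0.07  0.334]
[0.204 0.    0.   ]
[0.  0.2 0. ]
```

```bash
python3 -m crank '{"delta_pos":[[0.074,-0.012,-0.138],[0.074,-0.012,-0.138],[0.074,-0.012,-0.138],[0,0,0],[0,0,0]],"turn":[[0,0,0],[0,0,0],[0,0,0],[0.049,0.07,0.334],[0.049,0.07,0.334]],"gripper":[0.65,0.65,0.65,0.65,0.65]}' | head -3
python3 -m crank '{"delta_pos":[[0,0,0],[0,0,0],[0,0,0],[0,0,0],[0,0,0]],"turn":[[0.049,0.07,0.334],[0.049,0.07,0.334],[0.049,0.07,0.334],[0.049,0.07,0.334],[0.049,0.07,0.334]],"gripper":[0.65,0.65,0.65,0.65,0.65]}' | head -3
python3 -m crank '{"delta_pos":[[0,0,0],[0,0,0],[0.2,0,0],[0.2,0,0],[0.2,0,0]],"turn":[[0.049,0.07,0.334],[0.049,0.07,0.334],[0,0,0],[0,0,0],[0,0,0]],"gripper":[0.65,0.65,0.65,0.65,0.65]}' | head -3
python3 -m crank '{"delta_pos":[[0.2,0,0],[0.2,0,0],[0.2,0,0],[0.2,0,0],[0.2,0,0]],"turn":[[0,0,0],[0,0,0],[0,0,0],[0,0,0],[0,0,0]],"gripper":[0.65,0.65,0.65,0.65,0.65]}' | head -3
python3 -m crank '{"delta_pos":[[0,0,0],[0,0,0]],"turn":[[0,0,0],[0,0,0]],"gripper":[0.65,0.65]}' 
python3 - <<'E'
from h import *
plan([.392,.27,.16],Rt([0,0,1],0));print(get_state()["q"].round(1))
c=camera("wrist");X=cloud(c);np.save("w4.npy",c,allow_pickle=True);save("w4.png",c["color"])
near=np.hypot(X[...,0]-.392,X[...,1]-.268)<.03
for lo,hi in((.09,.112),(.03,.075)):
    m=near&(X[...,2]>lo)&(X[...,2]<hi);p=X[m];print(m.sum(),p.mean(0),(p.min(0)+p.max(0))/2,p[:,2].max(),cv2.minEnclosingCircle((p[:,:2]*1e3).astype(np.float32)))
E
```

```text
time: 10.68
position: [0.3401, -0.1905, 0.2709]
tool_rot: [179.6, 16.2, 157.1]
time: 11.3
position: [0.3404, -0.1901, 0.2703]
tool_rot: [177.9, 4.3, 108.9]
time: 11.92
position: [0.3399, -0.0389, 0.2703]
tool_rot: [179.9, 0.0, 90.0]
time: 12.55
position: [0.3394, 0.2116, 0.27]
tool_rot: [179.9, 0.1, 90.1]
time: 12.8
position: [0.3396, 0.2094, 0.2701]
tool_rot: [180.0, 0.1, 90.1]
force: [-0.1, -0.1, -0.4]
gripper_width: 0.0601
grasp_force: 0.0
pos [0.3396 0.2094 0.2701] shift mm [ 60.7  52.5 110. ] rows 3 each [0.081 0.07  0.147]
turn deg [0.  0.1 0.1] rows 1 each [0.001 0.004 0.004]
[ 2.500e+01  1.600e+00  1.126e+02 -1.000e-01  6.580e+01  2.500e+01]
504 [0.39187139 0.26782093 0.10202714] [0.39218038 0.26786078 0.09868888] 0.1053318039498014 ((392.1994323730469, 267.12872314453125), 12.220093727111816)
321 [0.38384376 0.268911   0.06692022] [0.39036426 0.26750897 0.05320124] 0.07485944377984333 ((391.7701721191406, 267.7441711425781), 16.986364364624023)
```

View pics/w4.png

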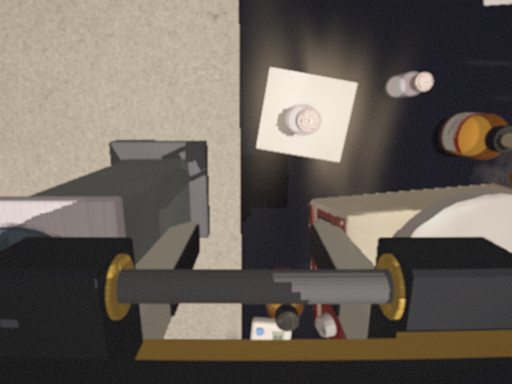

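The wrist view shows the vial alone on the tile, cap at (307,120), with the small look-alike at (418,82). The vial measures 17 mm radius, 12 mm cap radius and a top at 0.104 m, so it is the one meant, at (0.392,0.2675).

```bash
python3 -m crank '{"delta_pos":[[0.078,0.07,0.12],[0.077,0.07,0.12],[0.077,0.07,0.12],[0,0,0],[0,0,0]],"turn":[[0,0,0],[0,0,0],[0,0,0],[0,0,0],[0,0,0]],"gripper":[0.65,0.65,0.65,0.65,0.65]}'
python3 -m crank '{"delta_pos":[[0,0,0.12],[0,0,0.12],[0,0,0.12],[0,0,0.12],[0,0,0]],"turn":[[0,0,0],[0,0,0],[0,0,0],[0,0,0],[0,0,0]],"gripper":[0.65,0.65,0.65,0.65,0.65]}'
python3 -m crank '{"delta_pos":[[0,0,0],[0,0,0],[0,0,0],[0,0,0],[0,0,0]],"turn":[[0,0,0],[0,0,0],[0,0,0],[0,0,0],[0,0,0]],"gripper":[0,0,0,0,0]}' 25
```

```text
time: 13.48
position: [0.3924, 0.2667, 0.1817]
tool_rot: [179.9, 0.1, 90.0]
force: [-0.0, 0.9, 0.3]
gripper_width: 0.0603
grasp_force: 0.0
time: 14.1
position: [0.3921, 0.2666, 0.061]
tool_rot: [180.0, 0.1, 90.0]
force: [0.5, -0.1, -0.3]
gripper_width: 0.0602
grasp_force: 0.0
time: 14.72
position: [0.3929, 0.2677, 0.0617]
tool_rot: [179.8, 0.0, 90.1]
force: [-1.8, -0.8, 8.4]
gripper_width: 0.0342
grasp_force: 25.0
```

```bash
python3 -m crank '{"delta_pos":[[0,0,-0.08],[0,0,-0.12],[0,0,-0.15],[0,0,-0.15],[0,0,-0.1]],"turn":[[0,0,0],[0,0,0],[0,0,0],[0,0,0],[0,0,0]],"gripper":[0,0,0,0,0]}'
python3 -m crank '{"delta_pos":[[0,-0.1,-0.04],[0,-0.1,-0.04],[-0.1,0,0],[-0.16,0,0],[-0.16,0,0]],"turn":[[0,0,0],[0,0,0],[0,0,0],[0,0,0],[0,0,0]],"gripper":[0,0,0,0,0]}'|head -3
python3 -m crank '{"delta_pos":[[-0.16,0,0],[-0.16,0,0],[-0.16,0,0],[-0.16,0,0],[-0.16,0,0]],"turn":[[0,0,0],[0,0,0],[0,0,0],[0,0,0],[0,0,0]],"gripper":[0,0,0,0,0]}'|head -3
python3 -m crank '{"delta_pos":[[-0.16,0,0],[-0.16,0,0],[-0.16,0,0],[-0.1,0,0],[0,0,0]],"turn":[[0,0,0],[0,0,0],[0,0,0],[0,0,0],[0,0,0]],"gripper":[0,0,0,0,0]}'
python3 - <<'E'
from h import *
plan([.5575,-.202,.23],Rt([0,0,1],0))
E
```

```text
time: 15.35
position: [0.3925, 0.2678, 0.2129]
tool_rot: [179.8, 0.0, 90.1]
force: [0.5, -0.9, -1.3]
gripper_width: 0.0343
grasp_force: 25.0
time: 15.98
position: [0.3421, 0.1617, 0.2311]
tool_rot: [179.8, 0.1, 90.1]
time: 16.6
position: [0.3424, -0.0386, 0.2314]
tool_rot: [179.8, 0.1, 90.1]
time: 17.23
position: [0.3427, -0.1833, 0.2313]
tool_rot: [179.9, 0.1, 89.9]
force: [-0.6, 0.6, -2.1]
gripper_width: 0.034
grasp_force: 25.0
pos [ 0.3427 -0.1833  0.2313] shift mm [-18.5 214.8   1.8] rows 4 each [-0.019  0.215  0.002]
turn deg [ 0.1  0.1 -0.1] rows 1 each [ 0.004  0.002 -0.002]
```

```bash
python3 -m crank '{"delta_pos":[[-0.019,0.17,0],[-0.019,0.17,0],[-0.019,0.17,0],[-0.019,0.17,0],[0,0.17,0]],"turn":[[0,0,0],[0,0,0],[0,0,0],[0,0,0],[0,0,0]],"gripper":[0,0,0,0,0]}'|head -3
python3 -m crank '{"delta_pos":[[0,0.009,0],[0,0,0],[0,0,0]],"turn":[[0,0,0],[0,0,0],[0,0,0]],"gripper":[0,0,0]}'
python3 - <<'E'
from h import *
plan([.5575,-.202,.20])
for n in("scene","top"):
    c=camera(n);X=cloud(c)
    near=np.hypot(X[...,0]-.557,X[...,1]+.203)<.045
    m=near&(X[...,2]>.085)&(X[...,2]<.12);p=X[m]
    for lo,hi in((.085,.105),(.107,.117),(.17,.20)):
        q=X[near&(X[...,2]>lo)&(X[...,2]<hi)]
        if len(q)>3: print(n,lo,len(q),q.mean(0).round(4),cv2.minEnclosingCircle((q[:,:2]*1e3).astype(np.float32)))
    if n=="scene": save("s5.png",cv2.resize(c["color"][190:320,280:410],(600,600),interpolation=2))
E
```

```text
time: 17.85
position: [0.5567, -0.1998, 0.2318]
tool_rot: [179.9, 0.0, 90.1]
time: 18.23
position: [0.5568, -0.2007, 0.232]
tool_rot: [179.9, 0.1, 90.1]
force: [-0.4, 0.5, -0.5]
gripper_width: 0.0341
grasp_force: 25.0
pos [ 0.5568 -0.2007  0.232 ] shift mm [-1.3  0.6 32. ] rows 1 each [-0.005  0.003  0.128]
scene 0.085 213 [ 0.5568 -0.2037  0.0987] ((551.4872436523438, -205.23635864257812), 30.075929641723633)
scene 0.107 142 [ 0.5594 -0.2009  0.1118] ((556.6815185546875, -204.0908660888672), 29.81076431274414)
scene 0.17 70 [ 0.5465 -0.2094  0.1907] ((553.3380126953125, -204.0967254638672), 16.555883407592773)
top 0.085 137 [ 0.5545 -0.1964  0.0979] ((562.625244140625, -202.8147735595703), 39.04401779174805)
top 0.107 47 [ 0.5546 -0.1879  0.1118] ((556.0028686523438, -198.54327392578125), 29.32122802734375)
top 0.17 21 [ 0.5526 -0.1846  0.1894] ((554.4810791015625, -188.92977905273438), 15.258374214172363)
```

View pics/s5.png

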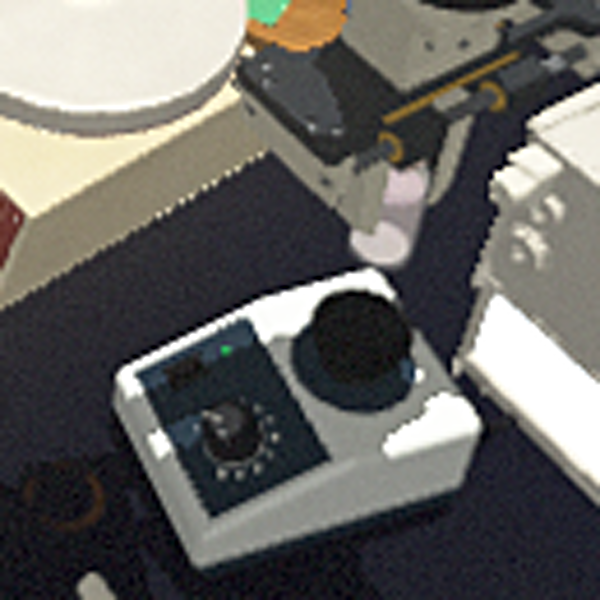

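The vial hangs upright at crop (390,215), above the cup at (360,335). I'll shift y by 1.3 mm and lower it in steps, watching the force.

```bash
python3 -m crank '{"delta_pos":[[-0.005,0,0.1],[0,0,0.1],[0,0,0.08],[0,0,0],[0,0,0]],"turn":[[0,0,0],[0,0,0],[0,0,0],[0,0,0],[0,0,0]],"gripper":[0,0,0,0,0]}' 30
for i in 1 2 ; do python3 -m crank '{"delta_pos":[[0,0,0.008],[0,0,0.008],[0,0,0],[0,0,0]],"turn":[[0,0,0],[0,0,0],[0,0,0],[0,0,0]],"gripper":[0,0,0,0]}'|sed -n 2,4p; done
```

```text
time: 18.95
position: [0.558, -0.2026, 0.1628]
tool_rot: [179.8, 0.1, 90.1]
force: [-0.2, -1.1, -1.5]
gripper_width: 0.0341
grasp_force: 30.0
position: [0.5578, -0.2024, 0.1578]
tool_rot: [179.9, 0.1, 90.1]
force: [-0.1, -0.3, -0.0]
position: [0.5578, -0.2024, 0.1537]
tool_rot: [179.9, 0.1, 90.1]
force: [0.4, 0.1, -0.4]
```

```bash
for i in 1 2 3 4; do python3 -m crank '{"delta_pos":[[0,0,0.006],[0,0,0],[0,0,0],[0,0,0]],"turn":[[0,0,0],[0,0,0],[0,0,0],[0,0,0]],"gripper":[0,0,0,0]}'|sed -n 2,4p; done
```

```text
position: [0.5579, -0.2024, 0.1523]
tool_rot: [179.9, 0.1, 90.1]
force: [0.4, 0.7, -1.0]
position: [0.5579, -0.2024, 0.1509]
tool_rot: [179.9, 0.1, 90.1]
force: [-0.6, 0.6, 5.3]
position: [0.5579, -0.2024, 0.1493]
tool_rot: [179.9, 0.1, 90.1]
force: [-1.5, -0.1, 4.8]
position: [0.5579, -0.2024, 0.148]
tool_rot: [179.9, 0.1, 90.1]
force: [-1.6, 1.0, 6.7]
```

```bash
python3 -m crank '{"delta_pos":[[0,0,0.005],[0,0,0],[0,0,0],[0,0,0],[0,0,0]],"turn":[[0,0,0],[0,0,0],[0,0,0],[0,0,0],[0,0,0]],"gripper":[0,0,0,0,0]}'
python3 -m crank '{"delta_pos":[[0,0,0],[0,0,0],[0,0,0],[0,0,0],[0,0,0]],"turn":[[0,0,0],[0,0,0],[0,0,0],[0,0,0],[0,0,0]],"gripper":[0,0,0,0,0]}'
python3 - <<'E'
from h import *
fs=[]
ims=[]
for i in range(4):
    c=camera("scene");fs.append(get_state()["force"])
print(np.mean(fs,0).round(2),get_state()["position"])
X=cloud(c)
q=X[(np.hypot(X[...,0]-.557,X[...,1]+.203)<.045)&(X[...,2]>.1)&(X[...,2]<.1135)];print(len(q),np.percentile(q[:,2],[50,80,95]).round(4))
save("s6.png",cv2.resize(c["color"][190:320,280:410],(600,600),interpolation=2))
E
```

```text
time: 22.58
position: [0.5579, -0.2024, 0.1468]
tool_rot: [179.9, 0.1, 90.1]
force: [-2.2, 1.0, 7.5]
gripper_width: 0.0343
grasp_force: 30.0
time: 23.2
position: [0.5579, -0.2025, 0.1468]
tool_rot: [179.9, 0.1, 90.1]
force: [-1.6, 0.6, 8.4]
gripper_width: 0.0343
grasp_force: 30.0
[-1.52  0.62  7.6 ] [ 0.55791554 -0.20244411  0.1468387 ]
126 [0.1066 0.1086 0.1111]
```

View pics/s6.png

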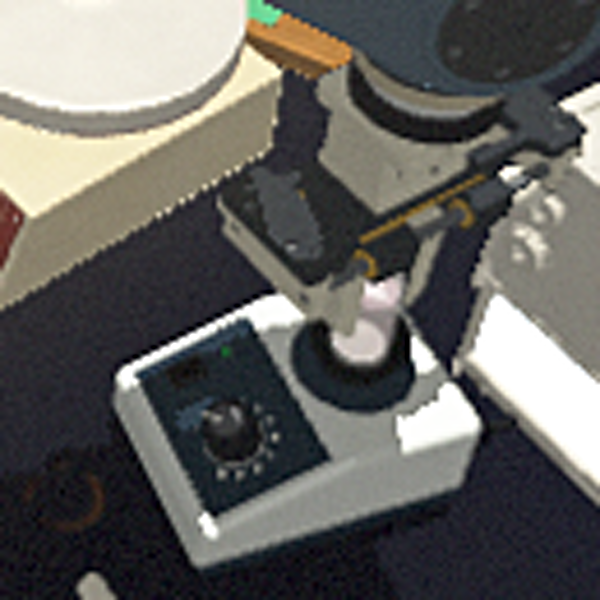

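The vial stands upright in the cup with the fingers above the rim. The force is about 8 N and the cup is about 5 mm down, and those two agree. Handing in.

```bash
python3 -c "
from cell import *
print(hand_in())"
```

```text
the job is handed in; nothing more can be done
None
```

The job is handed in, with no verdict returned: the speed knob is at its minimum stop, and the gripper is holding the vial upright in the cup, pressed about 5 mm down at about 8 N.

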